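# Reload turned samples into the measuring rack in reverse order

### The job

Move the four capped turned samples from the grey incoming rail into the aluminium measuring rack, one to a pocket and in reverse order: the sample that stood next to the blue end plate goes into the pocket farthest from the red stop, its neighbour into the next one, and so on, so that the sample farthest from the blue plate ends up beside the red stop. Stand each one upright, foot down flat on the pocket floor, let go of them all, and never lay a sample over.

Things in the scene. Friction and masses are not known exactly. Their poses are not given: they have to be found in the camera images.
- yellow_center (a point): Centre (on the axis, half-way up) of the yellow-capped turned sample: an upright round part, steel, stem 24 mm in diameter, yellow plastic cap, 80 mm tall in all, about 0.2 kg, loose. Its foot is a 30 mm disc 10 mm thick, the cap is the top 10 mm and 2 mm wider than the stem; between them the stem is plain. z is its axis, up; its yaw means nothing. It starts standing in the yellow seat.
- green_center (a point): Centre (on the axis, half-way up) of the green-capped turned sample: an upright round part, brass, stem 28 mm in diameter, green plastic cap, 66 mm tall in all, about 0.2 kg, loose. Its foot is a 30 mm disc 10 mm thick, the cap is the top 10 mm and 2 mm wider than the stem; between them the stem is plain. z is its axis, up; its yaw means nothing. It starts standing in the green seat.
- white_center (a point): Centre (on the axis, half-way up) of the white-capped turned sample: an upright round part, dark steel, stem 26 mm in diameter, white plastic cap, 70 mm tall in all, about 0.2 kg, loose. Its foot is a 30 mm disc 10 mm thick, the cap is the top 10 mm and 2 mm wider than the stem; between them the stem is plain. z is its axis, up; its yaw means nothing. It starts standing in the white seat.
- black_center (a point): Centre (on the axis, half-way up) of the black-capped turned sample: an upright round part, aluminium, stem 22 mm in diameter, black plastic cap, 74 mm tall in all, about 0.2 kg, loose. Its foot is a 30 mm disc 10 mm thick, the cap is the top 10 mm and 2 mm wider than the stem; between them the stem is plain. z is its axis, up; its yaw means nothing. It starts standing in the black seat.
- yellow_seat: The yellow plastic seat on the grey incoming rail, in which the yellow-capped sample starts; fixed. A square open tray 50 mm wide, 12 mm high, walls and floor 5 mm, the floor lined grey; origin under its centre, 10 mm above the table. The four seats stand in a row 56 mm apart along their common x axis, in any order; x points along the row to the rail's end with the taller blue end plate (10 mm thick, 34 mm high), which is the end farther from the robot.
- green_seat: The green plastic seat on the grey incoming rail, in which the green-capped sample starts; fixed. A square open tray 50 mm wide, 12 mm high, walls and floor 5 mm, the floor lined grey; origin under its centre, 10 mm above the table. The four seats stand in a row 56 mm apart along their common x axis, in any order; x points along the row to the rail's end with the taller blue end plate (10 mm thick, 34 mm high), which is the end farther from the robot.
- white_seat: The white plastic seat on the grey incoming rail, in which the white-capped sample starts; fixed. A square open tray 50 mm wide, 12 mm high, walls and floor 5 mm, the floor lined grey; origin under its centre, 10 mm above the table. The four seats stand in a row 56 mm apart along their common x axis, in any order; x points along the row to the rail's end with the taller blue end plate (10 mm thick, 34 mm high), which is the end farther from the robot.
- black_seat: The black plastic seat on the grey incoming rail, in which the black-capped sample starts; fixed. A square open tray 50 mm wide, 12 mm high, walls and floor 5 mm, the floor lined grey; origin under its centre, 10 mm above the table. The four seats stand in a row 56 mm apart along their common x axis, in any order; x points along the row to the rail's end with the taller blue end plate (10 mm thick, 34 mm high), which is the end farther from the robot.
- rack: The measuring rack: fixed aluminium tray, 230 x 58 mm, 20 mm high, with one row of four black-floored pockets along its x axis. Origin: centre of its underside, on the table. Pocket centres at x = -84, -28, +28 and +84 mm, y = 0. Each pocket is 50 x 48 mm inside, its floor 8 mm and its wall tops 20 mm above the table. A 34 mm high stop stands across each end, one red and one grey; either may be at either end. The rack may be left or right of the incoming rail.
- red_stop: The red end stop of the measuring rack, a fixed block 12 mm thick along the rack, 58 mm wide, 34 mm high. Origin: centre of its underside, 122 mm from the rack's origin along the rack's x axis, on the + or - side (read which). It shows from which end the pockets are counted.
Mind the look-alikes: they are no part of the job. Of the things shaped like the part that bears green_center, the brass one is meant.

How it is judged:
At the end, for the whole second after the job is handed in: Each sample stands still (under 0.02 m/s) in its own rack pocket, within 11 mm of its centre each way, foot within 3 mm of the floor, upright within 0.12 rad; of any two samples, the one whose own seat is nearer the blue plate is farther from the red stop (y of yellow_center in the frame of rack between -0.011 and 0.011 m and z of yellow_center in the frame of rack between 0.045 and 0.051 m and (x of yellow_center in the frame of rack between -0.095 and -0.073 m or x of yellow_center in the frame of rack between -0.039 and -0.017 m or x of yellow_center in the frame of rack between 0.017 and 0.039 m or x of yellow_center in the frame of rack between 0.073 and 0.095 m) and angle between each of yellow_center, green_center, white_center, black_center's own z axis and vertical below 0.12 rad and linear speed of each of yellow, green, white, black below 0.02 m/s and y of green_center in the frame of rack between -0.011 and 0.011 m and z of green_center in the frame of rack between 0.038 and 0.044 m and (x of green_center in the frame of rack between -0.095 and -0.073 m or x of green_center in the frame of rack between -0.039 and -0.017 m or x of green_center in the frame of rack between 0.017 and 0.039 m or x of green_center in the frame of rack between 0.073 and 0.095 m) and y of white_center in the frame of rack between -0.011 and 0.011 m and z of white_center in the frame of rack between 0.04 and 0.046 m and (x of white_center in the frame of rack between -0.095 and -0.073 m or x of white_center in the frame of rack between -0.039 and -0.017 m or x of white_center in the frame of rack between 0.017 and 0.039 m or x of white_center in the frame of rack between 0.073 and 0.095 m) and y of black_center in the frame of rack between -0.011 and 0.011 m and z of black_center in the frame of rack between 0.042 and 0.048 m and (x of black_center in the frame of rack between -0.095 and -0.073 m or x of black_center in the frame of rack between -0.039 and -0.017 m or x of black_center in the frame of rack between 0.017 and 0.039 m or x of black_center in the frame of rack between 0.073 and 0.095 m) and ((x of yellow_seat in the frame of green_seat above 0 m and ((horizontal distance between yellow_center and red_stop above 0.066 m and horizontal distance between green_center and red_stop below 0.066 m) or (horizontal distance between yellow_center and red_stop above 0.122 m and horizontal distance between green_center and red_stop below 0.122 m) or (horizontal distance between yellow_center and red_stop above 0.178 m and horizontal distance between green_center and red_stop below 0.178 m))) or (x of yellow_seat in the frame of green_seat below 0 m and ((horizontal distance between green_center and red_stop above 0.066 m and horizontal distance between yellow_center and red_stop below 0.066 m) or (horizontal distance between green_center and red_stop above 0.122 m and horizontal distance between yellow_center and red_stop below 0.122 m) or (horizontal distance between green_center and red_stop above 0.178 m and horizontal distance between yellow_center and red_stop below 0.178 m)))) and ((x of yellow_seat in the frame of white_seat above 0 m and ((horizontal distance between yellow_center and red_stop above 0.066 m and horizontal distance between white_center and red_stop below 0.066 m) or (horizontal distance between yellow_center and red_stop above 0.122 m and horizontal distance between white_center and red_stop below 0.122 m) or (horizontal distance between yellow_center and red_stop above 0.178 m and horizontal distance between white_center and red_stop below 0.178 m))) or (x of yellow_seat in the frame of white_seat below 0 m and ((horizontal distance between white_center and red_stop above 0.066 m and horizontal distance between yellow_center and red_stop below 0.066 m) or (horizontal distance between white_center and red_stop above 0.122 m and horizontal distance between yellow_center and red_stop below 0.122 m) or (horizontal distance between white_center and red_stop above 0.178 m and horizontal distance between yellow_center and red_stop below 0.178 m)))) and ((x of yellow_seat in the frame of black_seat above 0 m and ((horizontal distance between yellow_center and red_stop above 0.066 m and horizontal distance between black_center and red_stop below 0.066 m) or (horizontal distance between yellow_center and red_stop above 0.122 m and horizontal distance between black_center and red_stop below 0.122 m) or (horizontal distance between yellow_center and red_stop above 0.178 m and horizontal distance between black_center and red_stop below 0.178 m))) or (x of yellow_seat in the frame of black_seat below 0 m and ((horizontal distance between black_center and red_stop above 0.066 m and horizontal distance between yellow_center and red_stop below 0.066 m) or (horizontal distance between black_center and red_stop above 0.122 m and horizontal distance between yellow_center and red_stop below 0.122 m) or (horizontal distance between black_center and red_stop above 0.178 m and horizontal distance between yellow_center and red_stop below 0.178 m)))) and ((x of green_seat in the frame of white_seat above 0 m and ((horizontal distance between green_center and red_stop above 0.066 m and horizontal distance between white_center and red_stop below 0.066 m) or (horizontal distance between green_center and red_stop above 0.122 m and horizontal distance between white_center and red_stop below 0.122 m) or (horizontal distance between green_center and red_stop above 0.178 m and horizontal distance between white_center and red_stop below 0.178 m))) or (x of green_seat in the frame of white_seat below 0 m and ((horizontal distance between white_center and red_stop above 0.066 m and horizontal distance between green_center and red_stop below 0.066 m) or (horizontal distance between white_center and red_stop above 0.122 m and horizontal distance between green_center and red_stop below 0.122 m) or (horizontal distance between white_center and red_stop above 0.178 m and horizontal distance between green_center and red_stop below 0.178 m)))) and ((x of green_seat in the frame of black_seat above 0 m and ((horizontal distance between green_center and red_stop above 0.066 m and horizontal distance between black_center and red_stop below 0.066 m) or (horizontal distance between green_center and red_stop above 0.122 m and horizontal distance between black_center and red_stop below 0.122 m) or (horizontal distance between green_center and red_stop above 0.178 m and horizontal distance between black_center and red_stop below 0.178 m))) or (x of green_seat in the frame of black_seat below 0 m and ((horizontal distance between black_center and red_stop above 0.066 m and horizontal distance between green_center and red_stop below 0.066 m) or (horizontal distance between black_center and red_stop above 0.122 m and horizontal distance between green_center and red_stop below 0.122 m) or (horizontal distance between black_center and red_stop above 0.178 m and horizontal distance between green_center and red_stop below 0.178 m)))) and ((x of white_seat in the frame of black_seat above 0 m and ((horizontal distance between white_center and red_stop above 0.066 m and horizontal distance between black_center and red_stop below 0.066 m) or (horizontal distance between white_center and red_stop above 0.122 m and horizontal distance between black_center and red_stop below 0.122 m) or (horizontal distance between white_center and red_stop above 0.178 m and horizontal distance between black_center and red_stop below 0.178 m))) or (x of white_seat in the frame of black_seat below 0 m and ((horizontal distance between black_center and red_stop above 0.066 m and horizontal distance between white_center and red_stop below 0.066 m) or (horizontal distance between black_center and red_stop above 0.122 m and horizontal distance between white_center and red_stop below 0.122 m) or (horizontal distance between black_center and red_stop above 0.178 m and horizontal distance between white_center and red_stop below 0.178 m))))); the robot touches nothing.
It fails at once if the yellow-capped sample is tipped more than 0.8 rad (angle between yellow_center's own z axis and vertical above 0.8 rad).
It fails at once if the green-capped sample is tipped more than 0.8 rad (angle between green_center's own z axis and vertical above 0.8 rad).
It fails at once if the white-capped sample is tipped more than 0.8 rad (angle between white_center's own z axis and vertical above 0.8 rad).
It fails at once if the black-capped sample is tipped more than 0.8 rad (angle between black_center's own z axis and vertical above 0.8 rad).
It also fails if it takes over 128 s, if anything falls off the work surface, if the arm or the gripper's body presses on something with over 40 N, if the wrist force passes 120 N, or if a joint passes its speed limit or range.

### The arm

A 6-joint arm with a two-finger parallel gripper is mounted at the origin on the work surface. World frame = base frame: x ahead of the robot, y to its left, z up, the work surface at z = 0. Lengths are in m, angles in rad, forces in N, time in s.
With the tool pointing down it reaches from about 0.225 to 0.875 m from the base axis. Payload 3.4 kg.
Tool frame: the origin (TCP) lies on the centre line of the jaws, within the pads' length; the fingertips stand robot.finger_overhang ahead of it and the grasp point (between the pads) lies 3 mm ahead of it (robot.finger_overhang is the distance from the TCP to the fingertips, in m); z points along the fingers, y is the direction in which the jaws open and shut (so a half turn about z gives the same grasp; the last joint's range is limited). The gripper opens to 85 mm and grips with 20 to 120 N. Pads are 22 mm wide; open, the fingers measure 114 mm over their backs; the gripper's body (76 mm by 85 mm) begins 54 mm behind the grasp point. The pads swing forward as they close: fully open they stand 13 mm farther back than shut.
Start: joints at [1.075, 0.276, 1.505, -0, 1.361, -0.121], TCP at [0.211, 0.535, 0.253] pointing down, gripper open.
Joint ranges: [-2.89, 2.89], [-0.75, 2.08], [0.22, 2.7], [-1.18, 4.32], [0.11, 2.71], [-2.7, 2.7]. Speed limits (rad/s): [2.57, 2.57, 3.14, 3.14, 3.14, 3.14].

### API

Orientations are given as [roll, pitch, yaw] about the fixed x, y, z axes, in that order (R = Rz(yaw) Ry(pitch) Rx(roll)).
In Python, from rig import robot, eoat, vision, spotter gives the robot as it stands. Calls block until the motion is done:
- robot.move_to(position, orientation): joint-space move of the TCP to a pose.
- robot.move_straight(position, frame=None, velocity=0.15, stop_force=None): straight line of the TCP; frame=None keeps the orientation; velocity is the mean speed in m/s. With stop_force (N) it stops when the force on the tool has changed by that much, and returns True; else False.
- robot.goto_joints(angles): joint-space move.
- eoat.command_gripper(opening, grasp_force=None): opening from 0.0 (shut) to 1.0 (fully open); grasp_force is the grip in N (None keeps the last); returns when the fingers have stopped.
- robot.wait(seconds).
- robot.inverse_kinematics(position, orientation): joint angles nearest the present ones, or None.
- robot.read_state(): the state.
- vision.read_camera(name): name is "scene" or "top" or "wrist"; returns a dict with "color" (400x640x3 uint8, red, green, blue), "K" (3x3 intrinsics, pixels), "R" (3x3) and "t" (3): a world point X has camera coordinates R X + t. Camera axes: x right, y down, z forward; pixel columns grow to the right and rows downward; lengths in m; the calibration is good to about 2 mm. A picture is of the moment at which its call begins. There is no depth.
A pose or a line that the arm cannot do raises robot.IKError and nothing moves.
- robot.job_done(): hands the job in, once; it reports no verdict.
Trained networks look in a picture, given as the dict that the camera call returned (one of the last four; its "shot" number tells which), for a name from the list of things; names that differ only in an ending like _2 or _b are one class to them, and where a whole thing is asked for, a point or a joint stands for the part that bears it (a point fixed in the world has none). Each returns a list of dicts, best first, with "score" (0 to 1); they miss things now and then, are a little off and sometimes report something else, mostly with a low value. They report only what shows in the picture. A call takes as long as a camera call. They do not tell look-alikes from the thing itself.
- spotter.silhouettes(picture, thing): "mask" (400x640 bool, what is visible of it).
- spotter.spot_point(picture, thing): "at" ([x, y, z] in m, in the coordinates of the camera as it stood for that picture, good to about 4 mm: a listed point, or the origin of a listed thing).
The state is a dict: "time_s": time; "q": joint angles; "qvel": joint speeds; "tau": joint torques, N m; "eef_pos": TCP position; "tool_rot": TCP orientation; "wrist_force": force on the tool from outside, world axes, zero at the start; "moment": the same for the moment, N m; "width": opening from 0.0 (shut) to 1.0 (fully open).
Only numpy, scipy, OpenCV 4.12 (cv2) and the standard library are available. Lean on these libraries where they do the work, as an engineer would, in place of code of your own. Each camera call takes 0.05 s, during which the arm holds its last target. There are 200 camera calls.

## Working session

There is one attempt and no reset: what is moved stays moved. The work goes in short steps, each a Python script; the robot and the scene stay as the last script left them, time stands still between calls to the robot, and variables do not carry over. Pictures are saved under pics/ and viewed, about 12 in all and at most 16, crops included, and the job is handed in when it is done.

```bash
mkdir -p pics; ls; cat > h.py <<'E'
from rig import robot, eoat, vision, spotter
import numpy as np, cv2
def save(p,n): cv2.imwrite(f'pics/{n}.png', p['color'][:,:,::-1])
def world(p,c): return p['R'].T@(np.array(c)-p['t'])
def pix(p,X):
    c=p['R']@np.array(X)+p['t']; u=p['K']@c; return u[:2]/u[2]
def plane(p,uv,z):
    d=p['R'].T@np.linalg.inv(p['K'])@np.array([uv[0],uv[1],1.]); o=-p['R'].T@p['t']
    return o+d*(z-o[2])/d[2]
NAMES=['yellow_center','green_center','white_center','black_center','yellow_seat','green_seat','white_seat','black_seat','rack','red_stop']
E
python3 - <<'E'
from h import *
print(robot.read_state()['time_s'], robot.finger_overhang)
for n in ['top','scene']:
    p=vision.read_camera(n); save(p,n+'0')
    for k in NAMES:
        for d in spotter.spot_point(p,k)[:3]:
            w=world(p,d['at']); print(n,k,round(d['score'],2),w.round(3),pix(p,w).round())
E
```

```text
pics
0.0 0.022
top yellow_center 0.65 [0.522 0.189 0.057] [222. 223.]
top green_center 0.83 [0.619 0.291 0.032] [175. 183.]
top green_center 0.73 [ 0.675 -0.191  0.   ] [398. 147.]
top green_center 0.63 [0.52  0.059 0.035] [288. 222.]
top white_center 0.66 [0.471 0.183 0.05 ] [227. 249.]
top black_center 0.51 [0.639 0.191 0.052] [221. 168.]
top black_center 0.28 [0.635 0.195 0.008] [223. 176.]
top yellow_seat 0.86 [0.528 0.189 0.01 ] [227. 225.]
top green_seat 0.78 [0.582 0.188 0.011] [226. 199.]
top white_seat 0.58 [0.468 0.184 0.009] [230. 253.]
top black_seat 0.56 [0.636 0.19  0.007] [225. 176.]
top rack 0.71 [ 0.551 -0.207  0.003] [413. 202.]
top rack 0.19 [0.471 0.182 0.013] [230. 251.]
top red_stop 0.73 [ 0.677 -0.188  0.001] [397. 147.]
top red_stop 0.69 [0.641 0.191 0.052] [221. 168.]
top red_stop 0.67 [0.635 0.192 0.012] [223. 175.]
scene yellow_center 0.61 [0.522 0.191 0.053] [366. 136.]
scene green_center 0.95 [0.6   0.087 0.034] [370. 192.]
scene green_center 0.75 [0.619 0.291 0.034] [427. 134.]
scene green_center 0.75 [0.517 0.058 0.031] [328. 183.]
scene white_center 0.62 [0.468 0.187 0.05 ] [343. 128.]
scene black_center 0.84 [0.633 0.191 0.053] [412. 160.]
scene green_seat 0.88 [0.582 0.193 0.009] [388. 162.]
scene white_seat 0.83 [0.463 0.182 0.013] [340. 139.]
scene white_seat 0.57 [0.465 0.188 0.052] [343. 126.]
scene black_seat 0.89 [0.633 0.19  0.008] [408. 174.]
scene rack 0.84 [ 0.552 -0.205  0.002] [261. 298.]
scene red_stop 0.6 [ 0.675 -0.186  0.   ] [322. 329.]
```

View pics/top0.png

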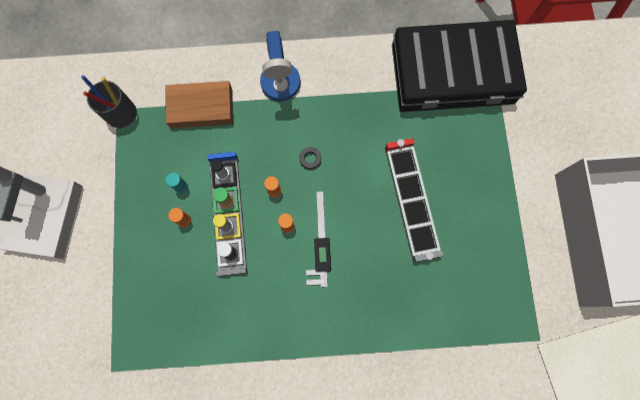

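View pics/scene0.png

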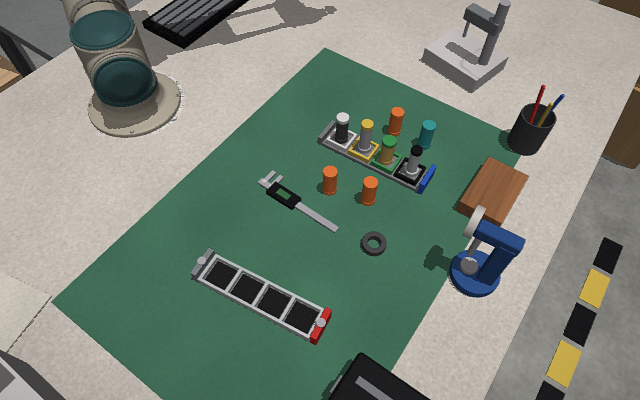

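The images are clear. From the blue plate the order is black (222,172), green (222,197), yellow (220,222), white (228,250). The red stop is at the far end of the rack (400,143), so black goes nearest the robot and white goes beside red. Next I'll take a close look with the wrist camera over the rail and then over the rack.

```bash
python3 - <<'E'
from h import *
print(robot.read_state()['tool_rot'])
for nm,pos,yaw,ks in [('rack',[0.52,-0.21,0.30],0.15,['rack','red_stop']),('rail',[0.51,0.188,0.30],0.03,NAMES[:8])]:
    robot.move_to(pos,[np.pi,0,yaw]); robot.wait(0.3)
    p=vision.read_camera('wrist'); save(p,'w_'+nm)
    for k in ks:
        for d in spotter.spot_point(p,k)[:2]:
            w=world(p,d['at']); print(nm,k,round(d['score'],2),w.round(4),pix(p,w).round())
s=robot.read_state(); print(s['time_s'],s['q'])
E
```

```text
[3.14146322e+00 2.61472117e-05 2.76681409e+00]
rack rack 0.69 [ 0.5549 -0.203  -0.0007] [321. 132.]
rack red_stop 0.61 [ 6.776e-01 -1.868e-01 -6.000e-04] [323.  20.]
rail yellow_center 0.63 [0.5255 0.1902 0.0535] [320. 155.]
rail green_center 0.92 [0.5864 0.1909 0.0498] [321.  96.]
rail green_center 0.86 [0.6218 0.2863 0.03  ] [232.  59.]
rail white_center 0.59 [0.4643 0.1846 0.0476] [323. 208.]
rail black_center 0.7 [0.6356 0.1895 0.0511] [324.  44.]
rail yellow_seat 0.96 [0.5224 0.1894 0.0082] [321. 152.]
rail yellow_seat 0.51 [0.4702 0.1807 0.0099] [327. 195.]
rail green_seat 0.6 [0.5768 0.19   0.0097] [322. 105.]
rail white_seat 0.88 [0.471  0.1804 0.0094] [327. 194.]
rail black_seat 0.72 [0.6368 0.1908 0.0107] [322.  49.]
6.6167 [ 2.25187009e-01  2.05241219e-01  1.48645614e+00 -5.44447548e-06
  1.44978768e+00  1.76596766e+00]
```

```bash
python3 - <<'E'
import cv2,numpy as np
a=cv2.imread('pics/w_rack.png')[:,200:460];b=cv2.imread('pics/w_rail.png')[:,200:460]
cv2.imwrite('pics/pair.png',cv2.resize(np.hstack([a,b]),None,fx=1.5,fy=1.5,interpolation=cv2.INTER_CUBIC))
E
```

```text
(no output)
```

View pics/pair.png

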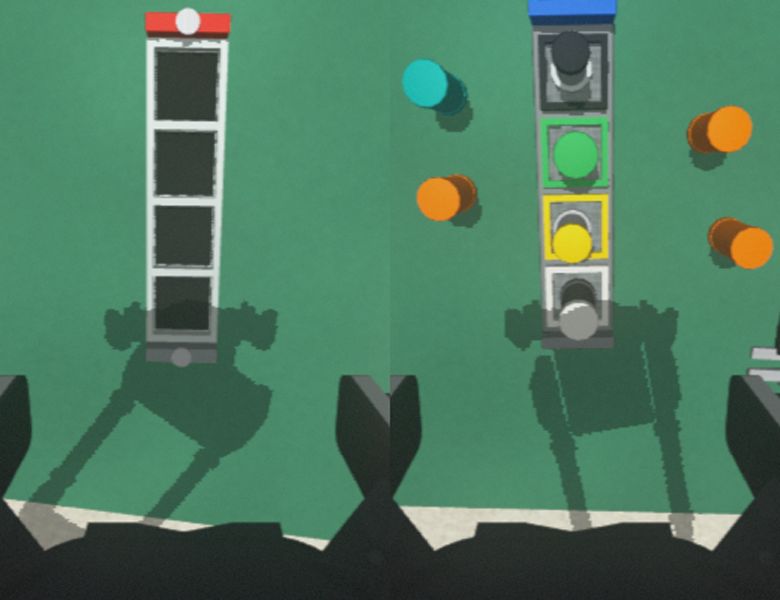

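The left half shows the rack with four empty pockets, centres near display x≈185 and y≈85, 163, 236 and 304. The right half shows the caps: black (571,53), green (575,155), yellow (572,243), white (578,321). I'll convert these to world positions.

```bash
python3 - <<'E'
from h import *
from scipy.spatial.transform import Rotation as Ro
p=vision.read_camera('wrist')
for n,u,v,z in [('black',571,53,.089),('green',575,155,.081),('yellow',572,243,.095),('white',578,321,.085)]:
    print(n,plane(p,((u-390)/1.5+200,v/1.5),z).round(4))
for n,u,v in [('blk/near-blue seat wall',573,71),('g',574.5,152),('y',576,228),('w',578,300)]:
    print(n,plane(p,((u-390)/1.5+200,v/1.5),.018).round(4))
# rack pose
def T(pos,yaw): return Ro.from_euler('z',yaw).as_matrix(),np.array(pos)
A,a=T([0.51,0.188,0.30],.03); B,b=T([0.52,-0.21,0.30],.15)
M=B@A.T  # world motion X'=M(X-a)+b
q=dict(K=p['K'],R=p['R']@M.T,t=p['t']+p['R']@(a-M.T@b))
for n,u,v in [('P1',187,85),('P2',185,163),('P3',184,236),('P4',182.5,304)]:
    print(n,plane(q,(u/1.5+200,v/1.5),.014).round(4))
for n,u,v,z in [('redtop',188,20,.034),('greytop',181,357,.034)]: print(n,plane(q,(u/1.5+200,v/1.5),z).round(4))
E
```

```text
black [0.6368 0.1932 0.089 ]
green [0.5786 0.189  0.081 ]
yellow [0.5243 0.1893 0.095 ]
white [0.4689 0.1835 0.085 ]
blk/near-blue seat wall [0.6376 0.1921 0.018 ]
g [0.581  0.1892 0.018 ]
y [0.5237 0.1863 0.018 ]
w [0.4651 0.1828 0.018 ]
P1 [ 0.6377 -0.195   0.014 ]
P2 [ 0.5824 -0.2019  0.014 ]
P3 [ 0.5267 -0.2096  0.014 ]
P4 [ 0.4709 -0.2168  0.014 ]
redtop [ 0.6761 -0.1896  0.034 ]
greytop [ 0.4324 -0.2214  0.034 ]
```

```bash
cat >> h.py <<'E'
S=dict(black=([.6368,.192],.052),green=([.5795,.189],.050),yellow=([.5243,.189],.054),white=([.468,.1835],.050))
P=dict(white=[.6377,-.195],yellow=[.5824,-.2019],green=[.5267,-.2096],black=[.4709,-.2168])
RAIL,RACK=.055,.13
def pick(n):
    (x,y),g=S[n]; z=g+.003
    robot.move_to([x,y,.22],[np.pi,0,RAIL]); eoat.command_gripper(.7)
    hit=robot.move_straight([x,y,z],velocity=.1,stop_force=12); print(n,'pick hit',hit)
    if hit: raise SystemExit
    eoat.command_gripper(0.,60); w=robot.read_state()
    robot.move_straight([x,y,.22],velocity=.12); robot.wait(.2)
    s=robot.read_state(); print('width',w['width'],s['width'],'F',(s['wrist_force']-w['wrist_force']).round(2),s['time_s'])
def place(n):
    (x,y),g=P[n],S[n][1]; z=g+.003-.007
    robot.move_to([x,y,.22],[np.pi,0,RACK])
    robot.move_straight([x,y,z+.012],velocity=.12); robot.wait(.2)
    hit=robot.move_straight([x,y,z-.004],velocity=.02,stop_force=5)
    s=robot.read_state(); print('place hit',hit,'dz from nominal',s['eef_pos'][2]-z,'F',s['wrist_force'].round(2))
    eoat.command_gripper(.7); robot.move_straight([x,y,.22],velocity=.12); print(robot.read_state()['time_s'])
E
python3 - <<'E'
from h import *
pick('black')
p=vision.read_camera('scene'); save(p,'s1')
cv2.imwrite('pics/s1c.png',cv2.resize(p['color'][60:260,260:560,::-1],None,fx=2.5,fy=2.5))
E
```

```text
black pick hit False
width 0.2393443068888882 0.24225982989726497 F [ 0.36 -0.91 -4.15] 11.6583
```

View pics/s1c.png

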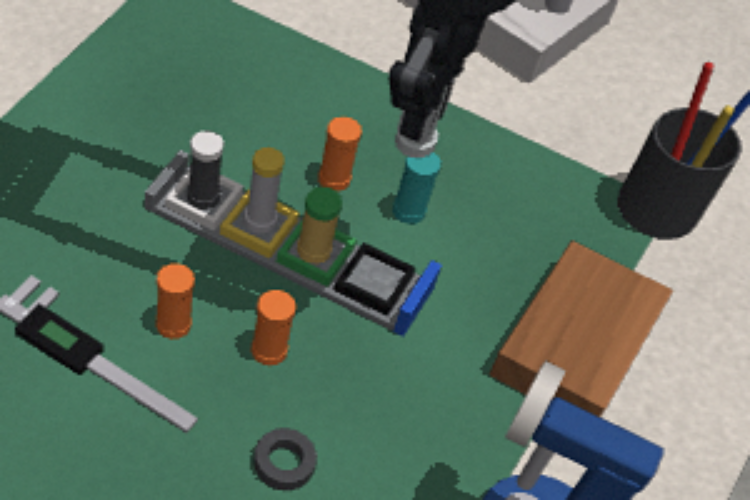

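The black sample is held upright: its foot shows at (417,138) under the fingers and its seat is empty. The width of 0.24 matches a 22 mm stem. Now I'll place it.

```bash
python3 - <<'E'
from h import *
place('black')
robot.move_to([.52,-.21,.30],[np.pi,0,.13]); robot.wait(.2)
p=vision.read_camera('wrist')
cv2.imwrite('pics/w2.png',cv2.resize(p['color'][:,200:460,::-1],None,fx=1.5,fy=1.5))
p=vision.read_camera('scene')
cv2.imwrite('pics/s2c.png',cv2.resize(p['color'][200:380,150:400,::-1],None,fx=2.5,fy=2.5))
E
python3 -c "
import cv2,numpy as np
a=cv2.imread('pics/w2.png')[:450];b=cv2.imread('pics/s2c.png')[:450,:400]
cv2.imwrite('pics/m2.png',np.hstack([a,b]))"
```

```text
place hit True dz from nominal 0.00041478157622006073 F [-0.26  0.62  3.93]
17.6417
```

View pics/m2.png

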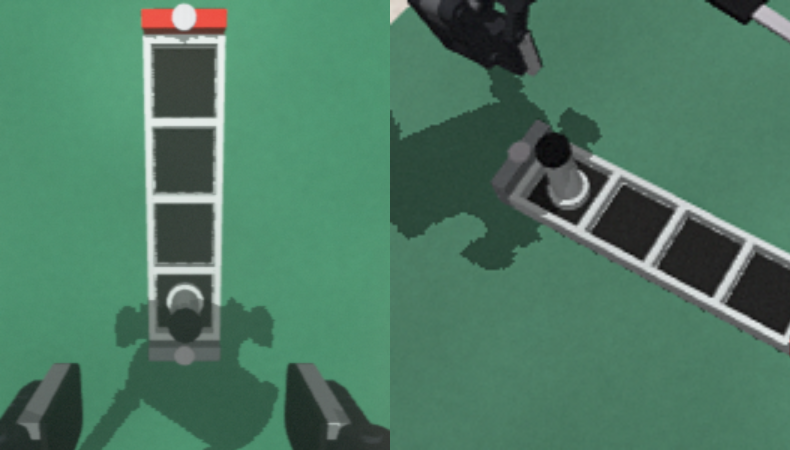

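Black is upright and centred in the pocket: its foot ring is at (184,301) and the pocket centre is about (184,302). The contact height matched the expected value to 0.4 mm. I'll do the other three.

```bash
python3 - <<'E'
from h import *
for n in ['green','yellow','white']:
    pick(n)
    w=robot.read_state()['width']
    if w<.2: print('no grip'); break
    place(n)
robot.move_to([.50,-.21,.32],[np.pi,0,.13]); robot.wait(.3)
p=vision.read_camera('wrist')
a=cv2.resize(p['color'][:,200:460,::-1],None,fx=1.5,fy=1.5)[:450]
Rz=np.array([[np.cos(.13),np.sin(.13)],[-np.sin(.13),np.cos(.13)]])
def chk(p,t):
    for n in ['black','green','yellow','white']:
        for d in spotter.spot_point(p,n+'_center')[:3]:
            w=world(p,d['at'])
            if w[1]<-.1: print(t,n,round(d['score'],2),(Rz@(w[:2]-[.5544,-.2058])).round(4),w[2].round(4))
chk(p,'wrist')
robot.move_to([.35,.1,.32],[np.pi,0,.13]); robot.wait(.3)
p=vision.read_camera('scene'); chk(p,'scene')
b=cv2.resize(p['color'][200:380,150:400,::-1],None,fx=2.5,fy=2.5)[:450,:400]
if b.shape[1]<600: b=cv2.resize(p['color'][220:370,170:350,::-1],(410,342)); b=cv2.copyMakeBorder(b,0,450-342,0,0,0)
cv2.imwrite('pics/m3.png',np.hstack([a,b]))
E
```

```text
green pick hit False
width 0.3144150917103121 0.3128922463227951 F [ 0.48  0.38 -5.29] 24.1
place hit True dz from nominal 0.0005629558898307477 F [ 0.22 -0.04  4.93]
29.9
yellow pick hit False
width 0.2646281985240017 0.262487584785344 F [ 0.59  2.15 -6.39] 35.5
place hit True dz from nominal 0.0004563408700577268 F [ 0.01 -0.13  4.33]
41.2417
white pick hit False
width 0.290921204085076 0.2895303675588283 F [ 0.65  0.8  -6.77] 46.9167
place hit True dz from nominal 0.0005137963379528224 F [ 0.43 -0.69  4.05]
52.7833
wrist black 0.92 [-0.0833 -0.0056] 0.0435
wrist green 0.83 [-0.0237  0.0005] 0.0391
wrist yellow 0.71 [0.0308 0.0021] 0.0462
wrist white 0.92 [0.0837 0.0018] 0.0413
wrist white 0.47 [0.0307 0.0009] 0.0426
scene black 0.78 [-0.0904  0.    ] 0.0419
scene yellow 0.76 [0.0241 0.002 ] 0.0469
scene white 0.69 [0.0813 0.0036] 0.0403
```

View pics/m3.png

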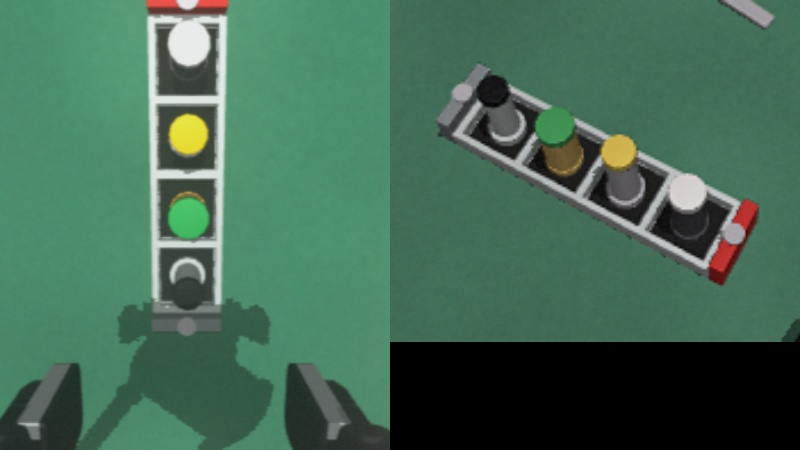

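All four stand upright and centred in their pockets. From the red stop the order is white, yellow, green, black, and the gripper is clear of everything. Handing in.

```bash
python3 -c "
from h import *
robot.job_done(); print(robot.read_state()['time_s'])"
```

```text
the job is handed in; nothing more can be done
the job is handed in; nothing more can be done
```

I moved all four samples from the rail into the rack in reverse order and handed the job in at roughly 55 s of the 128 s allowed. Counting from the red stop they stand white, yellow, green, black. The hand-in reports no verdict.

- **Placing:** each sample touched the pocket floor within 0.6 mm of the expected height, and I then let go of it. The gripper was away from the rack before hand-in.
- **Final pictures:** the wrist and scene views showed all four upright, one to a pocket and near the centre.
- **Networks:** the wrist view put each sample within about 6 mm of its pocket centre. The scene view put black 6.4 mm off along the rack, where the wrist view had it 0.7 mm off. It gave no reading for green in the rack.
- **Small disagreement:** the wrist view also gave a second, low-scoring "white" (0.47) at the yellow sample's pocket. The picture plainly shows yellow there.

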